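# Read a reagent block on two sides and load it

### The arm

A 6-joint arm with a two-finger parallel gripper is mounted at the origin on the work surface. World frame = base frame: x ahead of the robot, y to its left, z up, the work surface at z = 0. Lengths are in m, angles in degrees, forces in N, time in s.
With the tool pointing down it reaches from about 0.3 to 0.75 m from the base axis. Payload 8.5 kg.
Tool frame: the origin (TCP) lies midway between the tips of the shut fingers; the grasp point (between the pads) lies 19 mm behind it (env.grasp_offset is the distance from the TCP to the grasp point, in m); z points along the fingers, y is the line along which they close (so a half turn about z gives the same grasp; the last joint's range is limited). The gripper opens to 85 mm and grips with 20 to 120 N. Pads are 22 mm wide; open, the fingers measure 114 mm over their backs; the gripper's body (76 mm by 85 mm) begins 54 mm behind the grasp point. The pads swing forward as they close: fully open they stand 13 mm farther back than shut.
Start: joints at [-85.732, 21.807, 74.336, -0, 83.858, -12.336], TCP at [0.157, -0.527, 0.231] pointing down, gripper open.
Joint ranges: [-178.18, 178.18], [-50.72, 133.34], [12.68, 142.11], [-81.47, 261.47], [9.98, 163.14], [-165.26, 165.26]. Speed limits (degrees/s): [136.94, 136.94, 180, 180, 180, 180].

### API

Orientations are given as a 3x3 rotation matrix whose columns are the frame's x, y, z axes.
In Python, from rig import env gives the robot as it stands.
- The arm moves only by the tool servo_tool, never from a script. Its argument "deltas" is text: rows parted by semicolons, each of 7 numbers parted by spaces: the opening, from 0 (shut) to 1 (fully open), then the shift along the tool's x, y, z in mm, then the turn, a rotation vector about the tool's x, y, z in rad. A call has 1 to 8 rows; each row shifts and turns the commanded pose from where the row before left it, along the tool's axes as they then stand; what a row does not reach is not made up. A row lasts 1/12 s, in which the tool goes at most 41.7 mm and 7.16 degrees, less where a joint would pass 70% of its speed; a pose out of reach is approached as far as the arm can. A call is refused whole if a number of a shift passes 41.7 or a number of a turn 0.125, either way. A call with a gripper value outside its range is refused whole. The fingers move at their own pace and stop on an object; "newtons" is the grip in N (left out, the last holds). Time passes only in rows, so rows that do not move let the fingers close. It gives the time, the measured TCP pose, the force, the opening and the grip force at its end, in the units of the state.
- env.observe(): the state, without advancing time (a new reading comes with each control period).
- env.get_image(name): name is "scene" or "top" or "wrist"; returns a dict with "img" (420x560x3 uint8, red, green, blue), "depth" (420x560 float32, m along the optical axis (not along the pixel's ray), 0 where there is no reading), "camera_matrix" (3x3 intrinsics, pixels), "world_to_cam" (4x4, takes a point from world to camera coordinates). Camera axes: x right, y down, z forward; pixel columns grow to the right and rows downward; lengths in m; the calibration is good to about 2 mm. A picture is of the moment at which its call begins.
- env.close_job(): hands the job in; it is judged then, once.
Trained networks look in a picture, given as the dict that the camera call returned (one of the last four; its "shot" number tells which), for a name from the list of things; names that differ only in an ending like _2 or _b are one class to them, and where a whole thing is asked for, a point or a joint stands for the part that bears it (a point fixed in the world has none). Each returns a list of dicts, best first, with "conf" (0 to 1); they miss things now and then, are a little off and sometimes report something else, mostly with a low value. They report only what shows in the picture. A call takes as long as a camera call. They do not tell look-alikes from the thing itself.
- env.spot_in(name, picture): "bbox" ([centre column, centre row, width, height] in pixels, round what is visible of it).
- env.spot_point(name, picture): "uv" ([column, row] in pixels: a listed point, or the origin of a listed thing).
The state is a dict: "time_s": time; "q": joint angles; "qvel": joint speeds; "joint_efforts": joint torques, N m; "position": TCP position; "tool_rot": TCP orientation; "ft_force": force on the tool from outside, world axes, zero at the start; "wrist_torque": the same for the moment, N m; "grip_width": finger opening in m; "gripper_force": force on a finger pad.
Only numpy, scipy, OpenCV 4.12 (cv2) and the standard library are available. Lean on these libraries where they do the work, as an engineer would, in place of code of your own. Each camera call takes 0.05 s, during which the arm holds its last target. There are 200 camera calls.

### The job

Log the reagent block in on the code reader: press its one-groove side squarely and centrally against the reader's sprung bar so that the bar goes in well past half its travel, hold it there for about half a second, then back off, turn the block and do the same with its two-groove side. Then set the block down in the loading bay, without dropping it, so that its cut-out corner fits round the bay's corner pillar and it sits flat on the bay's floor, and let go. Leave the tube rack, the jar and the pipette where they are.

Things in the scene. Friction and masses are not known exactly. Their poses are not given: they have to be found in the camera images.
- block: White plastic block, loose, 0.28 kg: 70 x 70 mm from above, 45 mm high, upright. Square grip post 24 x 24 mm mid-top, parallel to its sides, 45 to 81 mm above the underside; three round caps (3 mm high) near the top's corners. The +x,+y corner is cut out square, 20 x 20 mm, full height. +x side: one vertical groove; +y side: two; other sides plain. Origin: centre of underside; z up.
- side_one (a point): Middle of the one-groove side (groove 10 mm wide, 6 deep): (35, -10, 28) mm in the block's frame. The side faces the block's +x and is 50 mm wide. Seen from above it lies clockwise of the cut-out corner.
- side_two (a point): Middle of the two-groove side (grooves 10 mm wide, 6 deep): (-10, 35, 28) mm in the block's frame. The side faces the block's +y and is 50 mm wide. Seen from above it lies counter-clockwise of the cut-out corner.
- cut_corner (a point): Middle of the block's cut-out corner: at (25, 25, 28) mm in the block's frame.
- reader: Code reader, fixed to the bench: light grey housing 70 mm deep, 120 mm wide, 70 mm high, with the sprung bar standing out in front of it. Origin on the bench; the front of the housing is at x = -20 mm in its frame and looks along its -x.
- bar_face (a point): Middle of the front face of the reader's sprung bar, moving with it: a steel plate 46 mm wide, 30 mm high (15 to 45 mm above the bench), 8 mm thick, facing the reader's -x. At rest it is at (-46, 0, 30) mm in the reader's frame, 26 mm in front of the housing.
- bar (a joint): How far the bar is pressed in, m: 0 at rest (out), 0.014 fully in. It moves along the reader's +x, its spring pushes back with 2 N at first and 5 N fully in.
- bay: Loading bay, fixed to the bench: shallow aluminium tray, 92 x 92 mm outside, 80 x 80 mm inside, walls 6 mm thick, 20 mm high over the bench, floor 5 mm above the bench. In its +x,+y inner corner is a square grey pillar, 19 x 19 mm, 40 mm high over the bench. Origin: centre of the underside. The seated block's axes point as the bay's do, its origin over the bay's.
- bay_floor (a point): Centre of the bay's floor, 5 mm above the bench.
- bay_key (a point): Middle of the top of the bay's corner pillar: at (30.5, 30.5, 40) mm in the bay's frame.
- tube_rack: Bystander: white tube rack 70 x 120 mm, 82 mm high with its seven capped tubes. Origin: centre of the underside.
- jar: Bystander: closed jar 56 mm across, 75 mm high. Origin: centre of the underside.
- pipette: Bystander: pipette lying on the bench along its x, about 245 mm long, 26 mm wide, 22 mm high. Origin: underside, where the grey handle meets the white shaft; the handle runs 118 mm to -x, the shaft and tip 125 mm to +x.
Mind the look-alikes: they are no part of the job. There is more than one size of the bay; the one meant has the size given above. Leave any blue look-alike of the block alone.

How it is judged:
By the outcome, as a careful person would: the job done as asked, in the order asked, and still so for the second after the job is handed in, with the robot touching nothing.
It also fails if it takes over 58 s, if anything falls off the work surface, if the arm or the gripper's body presses on something with over 40 N, if the wrist force passes 120 N, or if a joint passes its speed limit or range.

## Working session

There is one attempt and no reset: what is moved stays moved. The work goes in short steps, Python scripts to look and compute and a tool call to move; the robot and the scene stay as the last step left them, time stands still between calls to the robot, and variables do not carry over. Pictures are saved under pics/ and viewed, at most 10 in all, crops included, and the job is handed in when it is done.

Besides the shell and the picture viewer there is one more tool, called by a JSON object that holds its "method" and its "body", one argument or row to a line. servo_tool: Moves the arm, as the interface text tells. Its arguments: {"type":"object","properties":{"deltas":{"type":"string"},"newtons":{"type":"number"}},"required":["deltas"]}

```bash
mkdir -p pics
cat > h.py <<'E'
import numpy as np, cv2
from rig import env
def save(p,name): cv2.imwrite('pics/'+name,cv2.cvtColor(p['img'],cv2.COLOR_RGB2BGR))
def cloud(p):
    K=p['camera_matrix'];d=p['depth'];v,u=np.mgrid[:d.shape[0],:d.shape[1]]
    c=np.stack([(u-K[0,2])/K[0,0]*d,(v-K[1,2])/K[1,1]*d,d],-1)
    T=np.linalg.inv(p['world_to_cam']);w=c@T[:3,:3].T+T[:3,3]
    w[d==0]=np.nan
    return w
def onplane(p,uv,z):
    K=p['camera_matrix'];T=np.linalg.inv(p['world_to_cam'])
    r=T[:3,:3]@np.array([(uv[0]-K[0,2])/K[0,0],(uv[1]-K[1,2])/K[1,1],1]);o=T[:3,3]
    return o+r*(z-o[2])/r[2]
E
python3 - <<'E'
from h import *
np.set_printoptions(precision=4,suppress=True)
t=env.get_image('top');s=env.get_image('scene')
both=np.hstack([t['img'],s['img']]);
save(t,'top0.png');save(s,'scene0.png')
w=cloud(t)
for n,z in [('block',0),('side_one',.028),('side_two',.028),('cut_corner',.028),('reader',0),('bar_face',.03),('bay',0),('bay_floor',.005),('bay_key',.04),('tube_rack',0),('jar',0),('pipette',0)]:
    for r in env.spot_point(n,t)[:3]: print(n,round(r['conf'],2),np.round(r['uv'],1),onplane(t,r['uv'],z))
print(env.observe()['time_s'],env.observe()['tool_rot'])
E
```

```text
block 0.94 [278.8 221.8] [ 0.4927 -0.0157  0.    ]
block 0.81 [270.5 274. ] [0.3536 0.0055 0.    ]
block 0.62 [373.9 173.3] [ 0.626  -0.2723  0.    ]
side_one 0.64 [254.4 278.1] [0.3434 0.0471 0.028 ]
side_one 0.61 [293.6 217. ] [ 0.5036 -0.0543  0.028 ]
side_two 0.96 [270.3 213.7] [0.5118 0.0071 0.028 ]
side_two 0.83 [277.8 289.9] [ 0.3134 -0.0139  0.028 ]
cut_corner 0.77 [262.4 290.6] [0.3114 0.026  0.028 ]
cut_corner 0.72 [286.4 209.1] [ 0.5243 -0.0353  0.028 ]
cut_corner 0.57 [271.3 211. ] [0.519  0.0045 0.028 ]
reader 0.85 [374.7 171.4] [ 0.6313 -0.2746  0.    ]
bar_face 0.75 [371.8 173.7] [ 0.62   -0.2612  0.03  ]
bar_face 0.57 [374.7 186.3] [ 0.5863 -0.2685  0.03  ]
bar_face 0.41 [294.9 217. ] [ 0.5034 -0.0577  0.03  ]
bay 0.82 [183.  185.4] [0.5893 0.2436 0.    ]
bay 0.8 [190.5 257.1] [0.3968 0.2189 0.    ]
bay 0.69 [127.3 198.5] [0.5527 0.3926 0.    ]
bay_floor 0.84 [191.4 254.8] [0.4029 0.2159 0.005 ]
bay_floor 0.61 [181.  186.2] [0.5864 0.248  0.005 ]
bay_floor 0.61 [128.4 195.6] [0.56   0.3886 0.005 ]
bay_key 0.94 [123.9 185.6] [0.5821 0.3917 0.04  ]
bay_key 0.71 [168.4 173.2] [0.6159 0.2759 0.04  ]
bay_key 0.71 [184.3 234.9] [0.4539 0.2302 0.04  ]
tube_rack 0.6 [272.6 129.1] [0.7461 0.0028 0.    ]
tube_rack 0.2 [181.  190.3] [0.5759 0.2486 0.    ]
jar 0.91 [119.3 276.3] [0.3448 0.4066 0.    ]
pipette 0.7 [424.4 276.4] [ 0.35   -0.4032  0.    ]
0.7 [[ 0.9583  0.2858 -0.    ]
 [ 0.2858 -0.9583  0.    ]
 [-0.     -0.     -1.    ]]
```

View pics/top0.png

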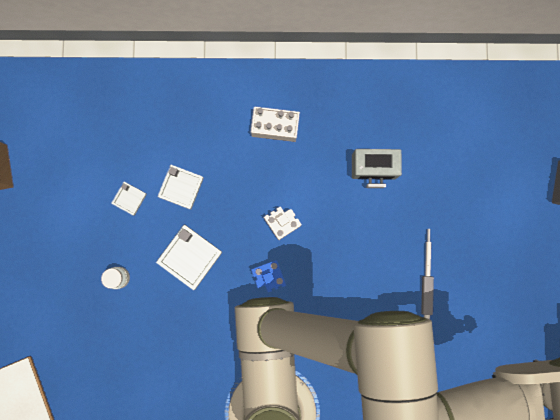

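View pics/scene0.png

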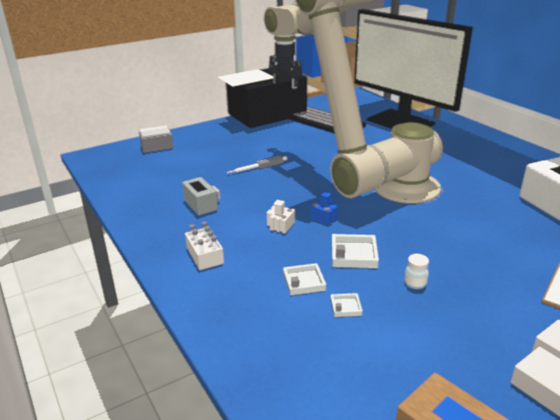

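Top view: the white block is at (282,222), the blue look-alike at (265,273), and the reader at (377,165) with its bar facing down in the picture. There are three bays: small (128,198), medium (181,187) and large (189,257). I'll measure the bays' outer sizes and fit the poses.

Run:
```python
from h import *
np.set_printoptions(precision=4,suppress=True)
t=env.get_image('top');w=cloud(t);im=t['img'].astype(int)
white=((im.min(-1)>120)).astype(np.uint8)
def rect(cx,cy,r,z,m=white):
    mm=np.zeros_like(m);mm[cy-r:cy+r,cx-r:cx+r]=m[cy-r:cy+r,cx-r:cx+r]
    c=max(cv2.findContours(mm,cv2.RETR_EXTERNAL,cv2.CHAIN_APPROX_NONE)[0],key=cv2.contourArea)[:,0]
    P=np.array([onplane(t,x,z)[:2] for x in c])*1000
    return cv2.minAreaRect(P.astype(np.float32))
for n,c in dict(small=(128,198,24),med=(181,187,30),large=(189,257,40)).items(): print(n,rect(*c,.02))
print('block',rect(282,222,26,.045))
# block via depth: top points
for nm,lo,hi in [('top',.035,.056),('post',.07,.09)]:
    sub=w[195:250,255:305].reshape(-1,3);col=im[195:250,255:305].reshape(-1,3)
    s=sub[(sub[:,2]>lo)&(sub[:,2]<hi)&(col.min(1)>120)]
    print(nm,len(s),s.mean(0),cv2.minAreaRect((s[:,:2]*1000).astype(np.float32)))
sub=w[135:195,340:412].reshape(-1,3)
s=sub[(sub[:,2]>.06)&(sub[:,2]<.08)];print('reader',len(s),s.mean(0),cv2.minAreaRect((s[:,:2]*1000).astype(np.float32)))
s=w[181:192,360:392].reshape(-1,3);s=s[(s[:,2]>.03)&(s[:,2]<.06)];print('bar',len(s),s.mean(0),cv2.minAreaRect((s[:,:2]*1000).astype(np.float32)))
for n,(u,v) in dict(b1=(168,172),key2=(124,186),key3=(184,236)).items():
    s=w[v-6:v+7,u-6:u+7].reshape(-1,3);s=s[s[:,2]>.03];print(n,len(s),s.mean(0) if len(s) else '')
crop=lambda a,b,c,d,k:cv2.resize(t['img'][b:d,a:c],None,fx=k,fy=k,interpolation=cv2.INTER_CUBIC)
A=crop(100,155,240,295,4);B=np.vstack([crop(250,195,310,255,4),crop(345,140,405,200,4)])
B=cv2.copyMakeBorder(B,0,80,0,0,cv2.BORDER_CONSTANT)
save({'img':np.hstack([A,B])},'crop.png')
```

```text
small ((551.57666015625, 384.479736328125), (70.35679626464844, 68.69949340820312), 61.91992950439453)
med ((583.9326171875, 247.98123168945312), (96.59195709228516, 94.99787139892578), 69.48798370361328)
large ((397.22637939453125, 220.78790283203125), (125.6978759765625, 124.77043151855469), 54.492218017578125)
block ((492.7964172363281, -24.11840057373047), (73.50596618652344, 72.9591064453125), 34.04024124145508)
top 547 [ 0.4877 -0.0245  0.0456] ((492.9154052734375, -25.02703094482422), (69.76284790039062, 70.17825317382812), 33.88389587402344)
post 92 [ 0.4926 -0.0249  0.0811] ((492.7734069824219, -24.901968002319336), (24.005216598510742, 23.660980224609375), 34.9708366394043)
reader 1258 [ 0.644  -0.2702  0.0702] ((644.817626953125, -270.73223876953125), (70.05684661865234, 121.75232696533203), 0.252916544675827)
bar 79 [ 0.5893 -0.271   0.0412] ((591.7943115234375, -269.8799743652344), (16.528587341308594, 46.47887420654297), 0.15912321209907532)
b1 43 [0.6224 0.2676 0.0394]
key2 7 [0.5815 0.3946 0.0314]
key3 108 [0.4531 0.2278 0.0511]
```

View pics/crop.png

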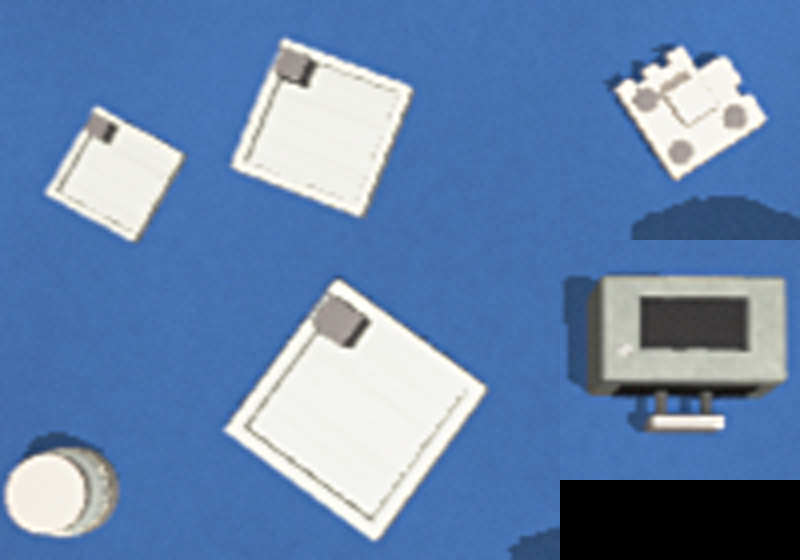

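The bay meant is the medium one at (181,187): it measures about 96 mm against 92 mm given, while the small one is 70 mm and the large one 125 mm, and its pillar top is at 0.040 m. The crop shows the white block's cut-out pointing up in the picture. The one-groove side is to the right of it (block yaw about -55.5°). Next I move over the block.

{"method": "servo_tool", "body": {
  "deltas": "1 29 -24 0 0 0 0;1 29 -24 0 0 0 0;1 29 -24 0 0 0 0;1 29 -24 0 0 0 0;1 29 -24 0 0 0 0;1 29 -24 0 0 0 0;1 29 -24 0 0 0 0;1 29 -24 0 0 0 0",
  "newtons": 60
}}

```text
time_s: 1.42
position: [0.3252, -0.2751, 0.2315]
tool_rot: [[0.958, 0.285, 0.0], [0.285, -0.958, -0.0], [0.0, 0.0, -1.0]]
ft_force: [1.3, -1.7, 0.1]
grip_width: 0.0853
gripper_force: 0.0
```

{"method": "servo_tool", "body": {
  "deltas": "1 29 -24 0 0 0 0;1 29 -24 0 0 0 0;1 29 -24 0 0 0 0;1 29 -24 0 0 0 0;1 29 -24 0 0 0 -0.104;1 20 -30 5 0 0 -0.104;1 14 -20 5 0 0 -0.104;1 0 0 0 0 0 0"
}}

```text
time_s: 2.08
position: [0.4387, -0.0569, 0.2207]
tool_rot: [[0.819, 0.574, -0.001], [0.574, -0.819, 0.002], [-0.0, -0.002, -1.0]]
ft_force: [-0.2, 1.0, -0.9]
grip_width: 0.0857
gripper_force: 0.0
```

Run:
```python
from h import *
np.set_printoptions(precision=4,suppress=True)
o=env.observe();print(o['time_s'],o['q'],o['position'],o['tool_rot'])
t=env.get_image('wrist');save(t,'w1.png');w=cloud(t);im=t['img'].astype(int)
near=(abs(w[...,0]-.493)<.07)&(abs(w[...,1]+.025)<.07)
for nm,lo,hi in [('top',.038,.047),('post',.077,.09)]:
    m=near&(w[...,2]>lo)&(w[...,2]<hi)&(im.min(-1)>90)
    s=w[m];print(nm,len(s),s.mean(0),cv2.minAreaRect((s[:,:2]*1000).astype(np.float32)))
```

```text
2.0833 [-22.8215  11.5593  91.2387   0.0548  77.305   32.1324] [ 0.4387 -0.0569  0.2207] [[ 0.8188  0.5741 -0.0013]
 [ 0.5741 -0.8188  0.0016]
 [-0.0002 -0.002  -1.    ]]
top 3687 [ 0.4919 -0.0222  0.0445] ((494.2935485839844, -23.84693145751953), (70.03551483154297, 69.92131042480469), 33.52353286743164)
post 833 [ 0.4946 -0.0235  0.0803] ((494.40679931640625, -23.733474731445312), (23.821949005126953, 23.722042083740234), 32.46788024902344)
```

View pics/w1.png

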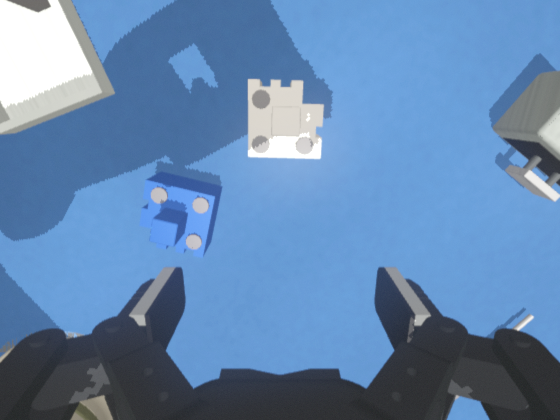

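The wrist view shows the white block at (286,120), with two grooves at the top, one on the right and the cut-out upper right. The pose fits the top camera's within 1.5 mm. I go down to grip the post.

{"method": "servo_tool", "body": {
  "deltas": "1 32 2.5 5 0 0 0.012;1 32 2.3 10 0 0 0.012;1 0 0 30 0 0 0;1 0 0 35 0 0 0;1 0 0 35 0 0 0;1 0 0 0 0 0 0;1 0 0 0 0 0 0"
}}

```text
time_s: 2.72
position: [0.4944, -0.0295, 0.1062]
tool_rot: [[0.839, 0.545, -0.002], [0.545, -0.839, 0.001], [-0.002, -0.002, -1.0]]
ft_force: [1.1, -0.3, 1.9]
grip_width: 0.0855
gripper_force: 0.0
```

Run:
```python
from h import *
np.set_printoptions(precision=4,suppress=True)
o=env.observe();print(o['time_s'],o['position'],o['tool_rot'])
R=np.array(o['tool_rot']);print((R.T@(np.array([.494,-.0243,.051])-o['position']))*1000,np.degrees(np.arctan2(R[1,0],R[0,0])))
```

```text
2.7167 [ 0.4944 -0.0295  0.1062] [[ 0.8387  0.5446 -0.0024]
 [ 0.5446 -0.8387  0.0006]
 [-0.0017 -0.0018 -1.    ]]
[ 2.581  -4.5192 55.1892] 32.996251502248064
```

{"method": "servo_tool", "body": {
  "deltas": "1 2.6 -4.5 15 0 0 -0.008;1 0 0 25 0 0 0;1 0 0 14 0 0 0;1 0 0 0 0 0 0;0.4 0 0 0 0 0 0;0 0 0 0 0 0 0;0 0 0 0 0 0 0;0 0 0 0 0 0 0",
  "newtons": 60
}}

```text
time_s: 3.38
position: [0.495, -0.0238, 0.0536]
tool_rot: [[0.833, 0.553, 0.002], [0.553, -0.833, -0.001], [0.002, 0.002, -1.0]]
ft_force: [-0.5, -0.7, -0.5]
grip_width: 0.0389
gripper_force: 0.0
```

{"method": "servo_tool", "body": {
  "deltas": "0 0 0 0 0 0 0;0 0 0 0 0 0 0;0 0 0 0 0 0 0;0 0 0 0 0 0 0"
}}

```text
time_s: 3.72
position: [0.4947, -0.0236, 0.0532]
tool_rot: [[0.833, 0.553, 0.001], [0.553, -0.833, -0.0], [0.001, 0.001, -1.0]]
ft_force: [-0.8, 1.2, 6.8]
grip_width: 0.023
gripper_force: 59.8
```

{"method": "servo_tool", "body": {
  "deltas": "0 0 0 -15 0 0 0;0 0 0 -25 0 0 0;0 -15.8 24.9 0 0 0 0;0 -15.8 24.9 0 0 0 0;0 -15.8 24.9 0 0 0 0;0 -15.8 24.9 0 0 0 0;0 -15.8 24.9 0 0 0 0;0 -15.8 24.9 0 0 0 0"
}}

```text
time_s: 4.38
position: [0.4977, -0.2018, 0.0924]
tool_rot: [[0.833, 0.553, -0.0], [0.553, -0.833, 0.0], [-0.0, -0.0, -1.0]]
ft_force: [0.5, 0.2, -2.4]
grip_width: 0.0231
gripper_force: 59.3
```

{"method": "servo_tool", "body": {
  "deltas": "0 -15.8 24.9 0 0 0 -0.123;0 -12.8 26.5 0 0 0 -0.123;0 0 0 0 0 0 -0.123;0 0 0 0 0 0 -0.123;0 0 0 0 0 0 -0.123;0 0 0 0 0 0 -0.123;0 0 0 0 0 0 -0.123;0 0 0 0 0 0 -0.123"
}}

```text
time_s: 5.05
position: [0.5059, -0.2583, 0.0922]
tool_rot: [[-0.005, 1.0, -0.001], [1.0, 0.005, 0.0], [0.0, -0.001, -1.0]]
ft_force: [-0.2, -1.0, -1.8]
grip_width: 0.0231
gripper_force: 59.6
```

{"method": "servo_tool", "body": {
  "deltas": "0 0 0 0 0 0 0;0 0 0 0 0 0 0"
}}

```text
time_s: 5.22
position: [0.506, -0.2583, 0.0923]
tool_rot: [[0.005, 1.0, -0.0], [1.0, -0.005, 0.0], [0.0, -0.0, -1.0]]
ft_force: [0.4, 0.0, -1.8]
grip_width: 0.0232
gripper_force: 59.6
```

```bash
cat > look.py <<'E'
from h import *
import sys
np.set_printoptions(precision=4,suppress=True)
o=env.observe();p=o['position'];R=np.array(o['tool_rot']);print(o['time_s'],p,'yaw',np.degrees(np.arctan2(R[1,0],R[0,0])),R[:,2],'q6',o['q'][5],'w',o['grip_width'])
for cam in ['wrist','top']:
    t=env.get_image(cam);save(t,f'{sys.argv[1]}_{cam}.png');w=cloud(t);im=t['img'].astype(int)
    zt=p[2]-.0532+.045
    near=(np.hypot(w[...,0]-p[0],w[...,1]-p[1])<.058)&(abs(w[...,2]-zt)<.012)&(im.min(-1)>70)
    s=w[near];print(cam,len(s),'z-zt',np.median(s[:,2])-zt,cv2.minAreaRect((s[:,:2]*1000).astype(np.float32)))
    if cam=='wrist': continue
E
python3 look.py a
```

```text
5.2167 [ 0.506  -0.2583  0.0923] yaw 89.73449127905715 [-0.0004  0.0003 -1.    ] q6 -38.7125667567889 w 0.023151740362479172
wrist 7809 z-zt -0.0004949553190075201 ((505.9083251953125, -249.71295166015625), (53.11683654785156, 70.65213012695312), 89.45043182373047)
top 1 z-zt 0.0022151950734484033 ((510.2832336425781, -245.25038146972656), (0.0, 0.0), 0.0)
```

View pics/a_wrist.png

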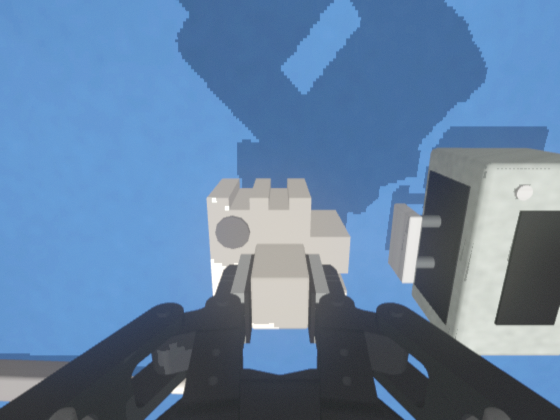

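The wrist view shows the block held square with its cut-out at the upper right (330,235) and the bar at (410,245). Next I measure the bar from this view.

Run:
```python
from h import *
np.set_printoptions(precision=4,suppress=True)
t=env.get_image('wrist');w=cloud(t)
m=(w[...,0]>.56)&(w[...,0]<.602)&(w[...,1]<-.2)&(w[...,2]>.041)&(w[...,2]<.052);s=w[m]
print('bar top',len(s),s.mean(0),cv2.minAreaRect((s[:,:2]*1000).astype(np.float32)))
m=(w[...,0]>.56)&(w[...,0]<.602)&(w[...,1]<-.2)&(w[...,2]>.02)&(w[...,2]<.04);s=w[m]
print('face',len(s),np.percentile(s,[2,25,50,75,98],axis=0))
if len(s)>20: print('face slope deg',np.degrees(np.polyfit(s[:,1],s[:,0],1)[0]))
m=(w[...,0]>.6)&(w[...,2]>.064)&(w[...,2]<.076)&(w[...,1]<-.15);s=w[m];print('housing',len(s),np.percentile(s,[.5,50,99.5],axis=0),cv2.minAreaRect((s[:,:2]*1000).astype(np.float32)))
```

```text
bar top 955 [ 0.5887 -0.2682  0.0441] ((589.1411743164062, -269.3036193847656), (46.51766586303711, 8.694531440734863), 89.18446350097656)
face 942 [[ 0.585  -0.2906  0.0205]
 [ 0.5853 -0.28    0.0263]
 [ 0.5856 -0.2649  0.0316]
 [ 0.586  -0.2529  0.0348]
 [ 0.6013 -0.2464  0.0396]]
face slope deg 1.3628273732776166
housing 18047 [[ 0.6112 -0.3273  0.0644]
 [ 0.6341 -0.2666  0.0697]
 [ 0.6726 -0.21    0.0725]] ((643.472900390625, -269.2873229980469), (66.2646255493164, 119.45562744140625), 0.13141417503356934)
```

{"method": "servo_tool", "body": {
  "deltas": "0 -1.7 0 12 0 0 -0.002;0 0 0 12 0 0 0;0 0 0 12 0 0 0;0 0 12 0 0 0 0;0 0 12 0 0 0 0;0 0 8 0 0 0 0;0 0 0 0 0 0 0;0 0 0 0 0 0 0"
}}

```text
time_s: 6.03
position: [0.538, -0.2599, 0.0562]
tool_rot: [[-0.001, 1.0, -0.0], [1.0, 0.001, 0.0], [0.0, -0.0, -1.0]]
ft_force: [-0.0, 0.2, -2.4]
grip_width: 0.0228
gripper_force: 59.7
```

{"method": "servo_tool", "body": {
  "deltas": "0 0 0 0 0 0 0;0 0 4 0 0 0 0;0 0 4 0 0 0 0;0 0 4 0 0 0 0;0 0 4 0 0 0 0;0 0 0 0 0 0 0;0 0 0 0 0 0 0"
}}

```text
time_s: 6.62
position: [0.554, -0.2601, 0.0563]
tool_rot: [[-0.001, 1.0, -0.001], [1.0, 0.001, -0.0], [-0.0, -0.001, -1.0]]
ft_force: [-2.2, -0.7, -0.6]
grip_width: 0.0231
gripper_force: 59.9
```

```bash
cat > bar.py <<'E'
from h import *
import sys
np.set_printoptions(precision=4,suppress=True)
o=env.observe();R=np.array(o['tool_rot']);print(o['time_s'],o['position'],np.degrees(np.arctan2(R[1,0],R[0,0])),o['ft_force'])
t=env.get_image('wrist');w=cloud(t);save(t,sys.argv[1])
p=o['position']
m=(w[...,0]>.575)&(w[...,0]<.6075)&(w[...,1]<-.235)&(w[...,1]>-.3)&(w[...,2]>.041)&(w[...,2]<.0515);s=w[m]
print('bar/block front',len(s),np.percentile(s,[2,50,98],axis=0),cv2.minAreaRect((s[:,:2]*1000).astype(np.float32)))
E
python3 bar.py p1.png
```

```text
6.6167 [ 0.554  -0.2601  0.0563] 90.06287900704122 [-2.1896 -0.6948 -0.6361]
bar/block front 1966 [[ 0.5757 -0.2821  0.042 ]
 [ 0.5885 -0.2565  0.0453]
 [ 0.5964 -0.2453  0.0483]] ((586.0833740234375, -266.38934326171875), (22.076627731323242, 43.13957214355469), 0.09690823405981064)
```

View pics/p1.png

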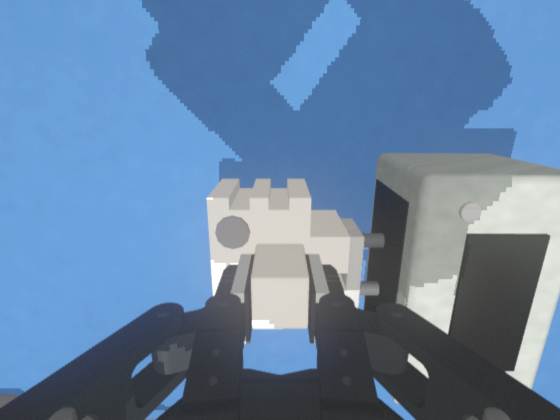

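The view shows the block's front face flush against the bar at about (355,260), pressed in about 4 mm. Now I press deeper and hold.

{"method": "servo_tool", "body": {
  "deltas": "0 0 4 0 0 0 0;0 0 3.5 0 0 0 0;0 0 0 0 0 0 0;0 0 0 0 0 0 0;0 0 0 0 0 0 0;0 0 0 0 0 0 0;0 0 0 0 0 0 0;0 0 0 0 0 0 0"
}}

```text
time_s: 7.33
position: [0.5615, -0.2601, 0.0562]
tool_rot: [[-0.001, 1.0, -0.0], [1.0, 0.001, 0.0], [0.0, -0.0, -1.0]]
ft_force: [-4.5, -0.6, -1.3]
grip_width: 0.0232
gripper_force: 59.7
```

```bash
python3 bar.py p2.png
```

```text
7.3333 [ 0.5615 -0.2601  0.0562] 90.04880451517572 [-4.5006 -0.616  -1.2982]
bar/block front 2327 [[ 0.5756 -0.2816  0.042 ]
 [ 0.5939 -0.2543  0.0464]
 [ 0.6038 -0.2444  0.0484]] ((589.8618774414062, -261.5757751464844), (29.167173385620117, 53.355316162109375), 0.8290452361106873)
```

{"method": "servo_tool", "body": {
  "deltas": "0 0 0 0 0 0 0;0 0 0 0 0 0 0;0 0 -12 0 0 0 0;0 0 -20 0 0 0 0;0 -10 -20 0 0 0 0;0 -10 -8 0 0 0 0;0 0 0 0 0 0 0.12;0 0 0 0 0 0 0.12"
}}

```text
time_s: 8.05
position: [0.5023, -0.2813, 0.0568]
tool_rot: [[0.243, 0.97, 0.002], [0.97, -0.243, -0.001], [-0.0, 0.003, -1.0]]
ft_force: [0.3, 0.4, -1.7]
grip_width: 0.0233
gripper_force: 59.7
```

{"method": "servo_tool", "body": {
  "deltas": "0 0 0 0 0 0 0.12;0 0 0 0 0 0 0.12;0 0 0 0 0 0 0.12;0 0 0 0 0 0 0.12;0 0 0 0 0 0 0.12;0 0 0 0 0 0 0.12;0 0 0 0 0 0 0.12;0 0 0 0 0 0 0.12"
}}

```text
time_s: 8.72
position: [0.5028, -0.2807, 0.0566]
tool_rot: [[0.934, 0.358, 0.002], [0.358, -0.934, -0.001], [0.002, 0.002, -1.0]]
ft_force: [-0.0, 0.3, -2.1]
grip_width: 0.0227
gripper_force: 59.7
```

{"method": "servo_tool", "body": {
  "deltas": "0 0 0 0 0 0 0.12;0 0 0 0 0 0 0.12;0 0 0 0 0 0 0.12;0 0 0 0 0 0 0.012;0 0 0 0 0 0 0;0 0 0 0 0 0 0"
}}

```text
time_s: 9.22
position: [0.5021, -0.2803, 0.0564]
tool_rot: [[1.0, 0.003, 0.001], [0.003, -1.0, -0.0], [0.001, 0.0, -1.0]]
ft_force: [-0.8, 0.1, -1.9]
grip_width: 0.0229
gripper_force: 59.7
```

```bash
python3 look.py b; python3 bar.py p3.png
```

```text
9.2167 [ 0.5021 -0.2803  0.0564] yaw 0.17686722061277113 [ 0.0009 -0.0003 -1.    ] q6 48.83724864849632 w 0.022851618384620367
wrist 7824 z-zt -0.0005265683566007956 ((510.656982421875, -280.17449951171875), (70.28544616699219, 53.14554977416992), 89.98832702636719)
top 7 z-zt 0.0001664505365542024 ((533.975341796875, -249.21949768066406), (3.947309970855713, 8.277592658996582), 43.58176803588867)
9.3167 [ 0.5019 -0.2802  0.0564] 0.11521441613802434 [-0.4917  0.5033 -1.4964]
bar/block front 2046 [[ 0.5857 -0.2916  0.0429]
 [ 0.5895 -0.2696  0.0443]
 [ 0.5935 -0.2478  0.0457]] ((589.6451416015625, -269.6051940917969), (46.126373291015625, 8.122114181518555), 89.63689422607422)
```

View pics/p3.png

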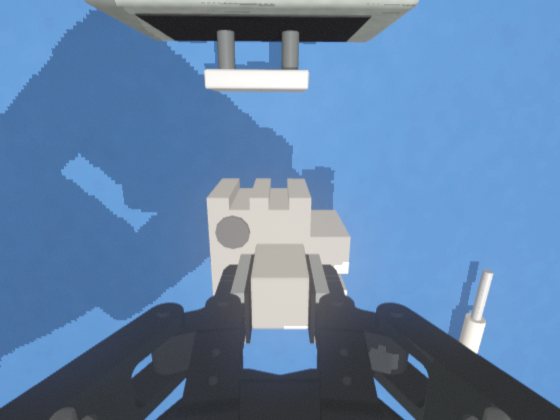

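The two-groove side now faces the bar (256,80) squarely and centrally. I press it in the same way.

{"method": "servo_tool", "body": {
  "deltas": "0 15 -0.5 0 0 0 0;0 15 0 0 0 0 0;0 10 0 0 0 0 0;0 5 0 0 0 0 0;0 4 0 0 0 0 0;0 4 0 0 0 0 0;0 4 0 0 0 0 0;0 3 0 0 0 0 0"
}}

```text
time_s: 10.03
position: [0.5612, -0.2795, 0.0562]
tool_rot: [[1.0, -0.0, -0.002], [-0.0, -1.0, 0.001], [-0.002, -0.001, -1.0]]
ft_force: [-4.4, 0.7, -0.8]
grip_width: 0.0228
gripper_force: 59.8
```

{"method": "servo_tool", "body": {
  "deltas": "0 0 0 0 0 0 0;0 0 0 0 0 0 0;0 0 0 0 0 0 0;0 0 0 0 0 0 0;0 0 0 0 0 0 0;0 0 0 0 0 0 0"
}}

```text
time_s: 10.53
position: [0.5614, -0.2795, 0.0562]
tool_rot: [[1.0, -0.0, -0.0], [-0.0, -1.0, 0.0], [-0.0, -0.0, -1.0]]
ft_force: [-4.1, 0.5, -2.6]
grip_width: 0.0231
gripper_force: 59.8
```

```bash
python3 bar.py p4.png;  python3 look.py c
```

```text
10.5333 [ 0.5614 -0.2795  0.0562] -0.015446271076246089 [-4.0883  0.4827 -2.557 ]
bar/block front 5727 [[ 0.5756 -0.2938  0.0425]
 [ 0.5891 -0.2695  0.047 ]
 [ 0.6038 -0.2456  0.0508]] ((589.7326049804688, -272.118408203125), (55.71976852416992, 29.41525650024414), 89.9643783569336)
10.5833 [ 0.5615 -0.2795  0.0562] yaw -0.013537146282848278 [-0.0004  0.0003 -1.    ] q6 52.748597995306106 w 0.023206997789830767
wrist 9372 z-zt -0.0008236697476129012 ((573.680908203125, -279.3816223144531), (70.42967224121094, 61.30027389526367), 89.6514663696289)
top 3 z-zt -0.0011030024507492492 ((599.97900390625, -248.78851318359375), (1.8724336624145508, 2.626695156097412), 47.07155227661133)
```

{"method": "servo_tool", "body": {
  "deltas": "0 0 0 0 0 0 0;0 -12 0 0 0 0 0;0 -20 0 0 0 0 0;0 -25 0 0 0 0 0;0 -5 0 -20 0 0 0;0 0 0 -35 0 0 0;0 0 0 -35 0 0 0;0 0 -20 -30 0 0 0"
}}

```text
time_s: 11.35
position: [0.5006, -0.2624, 0.179]
tool_rot: [[1.0, -0.003, 0.005], [-0.003, -1.0, -0.004], [0.005, 0.004, -1.0]]
ft_force: [-0.2, 0.1, -1.7]
grip_width: 0.0228
gripper_force: 59.7
```

{"method": "servo_tool", "body": {
  "deltas": "0 5 -38 -20 0 0 0;0 5 -38 0 0 0 0;0 5 -38 0 0 0 0;0 5 -38 0 0 0 0;0 5 -38 0 0 0 0;0 5 -38 0 0 0 0;0 5 -38 0 0 0 0;0 5 -38 0 0 0 0"
}}

```text
time_s: 12.02
position: [0.5404, 0.0451, 0.1963]
tool_rot: [[1.0, -0.0, 0.003], [-0.0, -1.0, 0.0], [0.003, -0.0, -1.0]]
ft_force: [0.1, -0.2, -1.8]
grip_width: 0.0232
gripper_force: 59.9
```

{"method": "servo_tool", "body": {
  "deltas": "0 5 -38 0 0 0 0;0 5 -38 0 0 0 0;0 5 -30 0 0 0 0;0 0 0 0 0 0 -0.122;0 0 0 0 0 0 -0.122;0 0 0 0 0 0 -0.122;0 0 0 0 0 0 -0.122;0 0 0 0 0 0 -0.122"
}}

```text
time_s: 12.68
position: [0.5553, 0.1496, 0.1961]
tool_rot: [[0.816, 0.578, 0.003], [0.578, -0.816, 0.001], [0.003, 0.001, -1.0]]
ft_force: [-0.1, -0.5, -1.7]
grip_width: 0.0232
gripper_force: 59.9
```

{"method": "servo_tool", "body": {
  "deltas": "0 0 0 0 0 0 -0.122;0 0 0 0 0 0 -0.122;0 0 0 0 0 0 -0.122;0 0 0 0 0 0 -0.122;0 0 0 0 0 0 -0.122;0 0 0 0 0 0 0;0 0 0 0 0 0 0"
}}

```text
time_s: 13.27
position: [0.555, 0.1493, 0.1959]
tool_rot: [[0.347, 0.938, 0.002], [0.938, -0.347, 0.001], [0.001, 0.001, -1.0]]
ft_force: [0.0, -0.8, -1.3]
grip_width: 0.0231
gripper_force: 59.9
```

```bash
python3 look.py d
cat > bay.py <<'E'
from h import *
np.set_printoptions(precision=4,suppress=True)
t=env.get_image('wrist');save(t,'bay.png');w=cloud(t)
near=np.hypot(w[...,0]-.584,w[...,1]-.248)<.075
for n,lo,hi in [('floor',.002,.0085),('rim',.015,.024),('pillar',.036,.044),('all',.012,.044)]:
    s=w[near&(w[...,2]>lo)&(w[...,2]<hi)]
    if len(s)>9: print(n,len(s),np.median(s,axis=0),cv2.minAreaRect((s[:,:2]*1000).astype(np.float32)))
E
python3 bay.py
```

```text
13.2667 [0.555  0.1493 0.1959] yaw 69.68743505684944 [ 0.0017  0.0006 -1.    ] q6 23.55381407079714 w 0.023118610344283697
wrist 7796 z-zt -0.0004911139081717752 ((557.9456787109375, 157.43177795410156), (53.265899658203125, 70.350830078125), 69.59200286865234)
top 68 z-zt 0.000566816725522501 ((533.1870727539062, 161.10061645507812), (58.748008728027344, 22.752241134643555), 69.78883361816406)
floor 7404 [0.5839 0.2491 0.0043] ((596.19677734375, 245.5424346923828), (80.43208312988281, 102.74362182617188), 69.66624450683594)
rim 2825 [0.5832 0.2535 0.0193] ((585.5938720703125, 249.12960815429688), (91.71063995361328, 92.36363983154297), 69.63475799560547)
pillar 619 [0.6246 0.2668 0.0394] ((624.80322265625, 266.761474609375), (19.02527618408203, 19.091535568237305), 70.2654037475586)
all 3634 [0.6002 0.2615 0.0195] ((585.5938720703125, 249.12960815429688), (91.71063995361328, 92.36363983154297), 69.63475799560547)
```

View pics/bay.png

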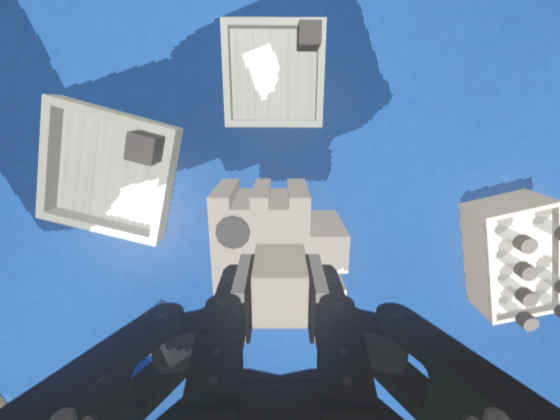

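The bay with the 92 mm outside is ahead at (273,72), with its pillar at the upper right, the same corner as the block's cut-out. Centre is (0.5856, 0.2490), yaw -20.3°, and the block's yaw matches. I move over it and go down.

{"method": "servo_tool", "body": {
  "deltas": "0 35 -2 0 0 0 0;0 35 -2 0 0 0 0;0 33.5 -1.8 0 0 0 0;0 0 0 0 0 0 0;0 0 0 30 0 0 0;0 0 0 30 0 0 0;0 0 0 20 0 0 0;0 0 0 0 0 0 0"
}}

```text
time_s: 14.08
position: [0.5827, 0.2477, 0.1111]
tool_rot: [[0.345, 0.938, -0.008], [0.938, -0.345, -0.002], [-0.004, -0.007, -1.0]]
ft_force: [-0.2, -0.6, -2.4]
grip_width: 0.0233
gripper_force: 59.8
```

Run:
```python
from h import *
np.set_printoptions(precision=4,suppress=True)
o=env.observe();R=np.array(o['tool_rot']);print(o['time_s'],o['position'],np.degrees(np.arctan2(R[1,0],R[0,0])))
print(R.T@(np.array([.5856,.2488,.0582])-o['position'])*1000)
```

```text
14.0833 [0.5827 0.2477 0.1111] 69.79734324878767
[ 2.3205  2.7255 52.8848]
```

{"method": "servo_tool", "body": {
  "deltas": "0 0 0 0 0 0 0;0 0 0 0 0 0 0"
}}

```text
time_s: 14.25
position: [0.5856, 0.2483, 0.1173]
tool_rot: [[0.345, 0.939, 0.003], [0.939, -0.345, 0.001], [0.002, 0.002, -1.0]]
ft_force: [-0.2, 0.1, -1.3]
grip_width: 0.0231
gripper_force: 59.8
```

Run:
```python
from h import *
np.set_printoptions(precision=4,suppress=True)
o=env.observe();R=np.array(o['tool_rot']);print(o['position'],np.degrees(np.arctan2(R[1,0],R[0,0])),R[:,2])
print(R.T@(np.array([.5856,.2488,.0582])-o['position'])*1000)
```

```text
[0.5856 0.2483 0.1173] 69.84490859180373 [ 0.0028  0.0006 -1.    ]
[ 0.3835 -0.2797 59.1481]
```

{"method": "servo_tool", "body": {
  "deltas": "0 0.4 0 15 0 0 0;0 0 0 15 0 0 0;0 0 0 12 0 0 0;0 0 0 7 0 0 0;0 0 0 4 0 0 0;0 0 0 2 0 0 0;0 0 0 0 0 0 0;0 0 0 0 0 0 0"
}}

```text
time_s: 14.92
position: [0.5853, 0.2487, 0.0615]
tool_rot: [[0.344, 0.939, 0.002], [0.939, -0.344, 0.0], [0.001, 0.001, -1.0]]
ft_force: [-0.4, 0.2, -2.2]
grip_width: 0.0232
gripper_force: 60.0
```

{"method": "servo_tool", "body": {
  "deltas": "0 0 0 1 0 0 0;0 0 0 1 0 0 0;0 0 0 1 0 0 0;0 0 0 0 0 0 0;0 0 0 0 0 0 0"
}}

```text
time_s: 15.33
position: [0.585, 0.2486, 0.0583]
tool_rot: [[0.344, 0.939, 0.001], [0.939, -0.344, 0.0], [0.0, 0.001, -1.0]]
ft_force: [-2.3, -1.0, 4.3]
grip_width: 0.0233
gripper_force: 60.6
```

Floor contact is felt: the vertical force went from -2 to +4 N at the expected height of 0.0583 m. I let go and rise.

{"method": "servo_tool", "body": {
  "deltas": "0.6 0 0 0 0 0 0;0.6 0 0 0 0 0 0;0.6 0 0 0 0 0 0;0.7 0 0 0 0 0 0;0.7 0 0 -5 0 0 0;0.7 0 0 -20 0 0 0;0.7 0 0 -30 0 0 0;0.7 0 0 -35 0 0 0"
}}

```text
time_s: 16.0
position: [0.5841, 0.2484, 0.1476]
tool_rot: [[0.344, 0.939, -0.003], [0.939, -0.344, -0.001], [-0.002, -0.003, -1.0]]
ft_force: [0.2, -0.6, -0.1]
grip_width: 0.0595
gripper_force: 0.0
```

{"method": "servo_tool", "body": {
  "deltas": "0.7 -30 0 -25 0 0 0;0.7 -35 0 -10 0 0 0;0.7 -35 0 0 0 0 0;0.7 0 0 0 0 0 0;0.7 0 0 0 0 0 0"
}}

```text
time_s: 16.42
position: [0.5503, 0.1535, 0.1835]
tool_rot: [[0.346, 0.938, 0.001], [0.938, -0.346, 0.0], [0.0, 0.001, -1.0]]
ft_force: [-0.1, -0.1, -0.1]
grip_width: 0.0597
gripper_force: 0.0
```

Run:
```python
from h import *
np.set_printoptions(precision=4,suppress=True)
t=env.get_image('wrist');save(t,'end.png');w=cloud(t)
near=np.hypot(w[...,0]-.585,w[...,1]-.249)<.06
for n,lo,hi in [('top',.045,.0525),('post',.08,.09),('rim',.017,.023),('pillar',.036,.0425)]:
    s=w[near&(w[...,2]>lo)&(w[...,2]<hi)]
    if len(s)>9: print(n,len(s),np.median(s,axis=0),cv2.minAreaRect((s[:,:2]*1000).astype(np.float32)))
s=w[near&(w[...,2]>.046)&(w[...,2]<.0515)];A=np.c_[s[:,:2],np.ones(len(s))];print('tilt',np.linalg.lstsq(A,s[:,2],rcond=None)[0][:2]*57.3)
```

```text
top 5606 [0.5799 0.2448 0.0495] ((584.750732421875, 248.45901489257812), (69.21524047851562, 70.182373046875), 69.74564361572266)
post 1335 [0.5848 0.2483 0.0853] ((584.5965576171875, 248.1510009765625), (23.550268173217773, 23.928319931030273), 70.2122573852539)
rim 2719 [0.582  0.2516 0.0194] ((585.8323974609375, 249.4491729736328), (91.53008270263672, 92.33995819091797), 69.73673248291016)
pillar 661 [0.6245 0.2665 0.0393] ((598.4374389648438, 261.925537109375), (45.31735610961914, 65.38676452636719), 70.01822662353516)
tilt [-0.1144 -0.071 ]
```

View pics/end.png

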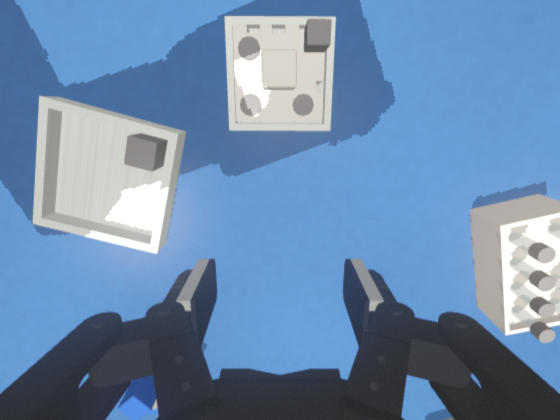

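The block sits flat in the bay (280,73), with its top at 0.0495 m, tilt about 0.1° and its cut-out round the pillar at (318,33). I hand in.

```bash
python3 -c "
from rig import env
print(env.close_job())"
```

```text
the job is handed in; nothing more can be done
None
```

I pressed the block's one-groove side and then its two-groove side about 11 mm into the reader, holding each for about half a second, then set the block flat round the pillar in the 92 mm bay, let go, and handed the job in at about 16.5 s; no verdict came back.

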